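# Load a board carrier under the reader head

### The job

Pick up the loose board carrier by its upright rib, lay it flat in the open loading end of the reading fixture with its board end towards the reader head, then push it along the lane under the head until it is fully home against the end stop, holding the stop's spring pin in, and leave it there. Seat it gently: feel for the stop rather than ramming it, do not knock the reader head, and leave the other things on the bench alone.

Things in the scene. Friction and masses are not known exactly. Their poses are not given: they have to be found in the camera images.
- carrier: Loose board carrier: flat aluminium plate 150 long (x) x 56 wide (y) x 8 mm thick, 0.22 to 0.45 kg. Origin: centre of the underside; x points to its nose (x = +75, corners bevelled 12 x 5 mm), z up. Tail edge at x = -75. A green circuit board lies on the nose half (tops out 11 mm above the underside); an upright grip rib stands on the tail half. Centre of mass near x = -22 mm.
- rib (a point): Middle of the top of the carrier's upright steel grip rib, at x = -45, y = 0, 32 mm above the carrier's underside. The rib is 36 long (carrier x) x 12 thick (carrier y) and stands 24 mm above the plate.
- bed: Reading fixture fixed to the bench: aluminium bed plate 110 mm wide, x = -190 to +175 mm, top (where the carrier slides) 10 mm above the origin. Origin: underside, on the lane's centre line; the carrier is pushed along +x, nose first; z up. The loading end x = -190 to -70 is open. Fully home, the carrier's origin lies somewhere between x = -13 and +27 mm, depending on how the end stop was set.
- mouth (a point): Lane's centre line at bed x = -10, on the bed plate, where the two steel guide rails (8 mm high) become parallel. From bed x = -70 to -10 they converge from a gap of 83 to 59 mm, then run parallel, 59 mm apart, to x = 52.
- shoe_spot (a point): Point of the lane at bed x = 32, under the head, where a sprung white nylon shoe in the +y rail presses the carrier against the other rail with 4 to 5 N. The push needed rises by several newtons while the nose passes bed x = 20 to 47, then stays a steady drag, 4 to 8 N in all, more if the tail is pressed down on the bed; it holds the carrier against the stop pin afterwards.
- reader: Reader head: a grey bridge across the lane, fixed to the bed (same origin and axes as the bed). It spans x = 15 to 50, y = -54 to +54 mm; its underside is 16 mm above the bed plate (5 mm over the carrier's board), its legs stand outside the rails, its top is 66 mm above the bed's origin. Delicate: not to be pushed or knocked.
- stop_mount: Foot of the end stop (origin and axes of the bed): dark bar at x = 108 to 168. A steel stop block 44 wide, 16 mm high is clamped in front, its face set by hand anywhere from x = 62 to 102: not measured. A brass pin (12 wide, 2 to 7 mm above the bed) stands 6 mm out of the face; its spring takes 0.6 N to start, 3 N to press flush, then the face is solid. Load it with 12 N at most.
- tray: Bystander, to be left alone: a grey divided parts tray 140 x 90 x 25 mm, on the other side of the fixture from the carrier. Origin: centre of its underside.
- flux: Bystander, to be left alone: a white bottle, 40 mm across, 90 mm high, upright. Origin: centre of its underside.
- spool: Bystander, to be left alone: a grey spool, 54 mm across, 42 mm high, upright. Origin: centre of its underside.
- driver: Bystander, to be left alone: a screwdriver lying on the mat, along its x axis.
- heatsink: Bystander, to be left alone: a dark finned heat sink 40 x 40 x 25 mm. Origin: centre of its underside.
- board: Bystander, to be left alone: a bare green circuit board 70 x 50 mm, 15 mm high in all, lying on the mat; it has no rib. Origin: centre of its underside.
- cup: Bystander, to be left alone: a white cup, 70 mm across, 85 mm high. Origin: centre of its underside.
There are look-alikes about, which are no part of the job. Of the things that look like the carrier, the smaller one is meant.

How it is judged:
By the outcome, as a careful person would: the job done as asked, in the order asked, and still so for the second after the job is handed in, with the robot touching nothing.
It also fails if it takes over 72 s, if anything falls off the work surface, if the arm or the gripper's body presses on something with over 40 N, if the wrist force passes 120 N, or if a joint passes its speed limit or range.

### The arm

A 6-joint arm with a two-finger parallel gripper is mounted at the origin on the work surface. World frame = base frame: x ahead of the robot, y to its left, z up, the work surface at z = 0. Lengths are in m, angles in degrees, forces in N, time in s.
With the tool pointing down it reaches from about 0.4 to 0.825 m from the base axis. Payload 7 kg.
Tool frame: the origin (TCP) lies on the centre line of the jaws, within the pads' length; the fingertips stand 22 mm ahead of it and the grasp point (between the pads) lies 3 mm ahead of it; z points along the fingers, y is the line along which they close (so a half turn about z gives the same grasp; the last joint's range is limited). The gripper opens to 88 mm and grips with 3 to 60 N. Pads are 19 mm wide; open, the fingers measure 130 mm over their backs; the gripper's body (78 mm by 193 mm) begins 47 mm behind the grasp point.
Start: joints at [-49.498, 20.546, 0.682, 0, -70.136, -16.507], TCP at [0.274, -0.617, 0.249] pointing down, gripper open.
Joint ranges: [-176.03, 176.03], [-82.01, 121.73], [-58.28, 71.71], [-173.87, 95.51], [-174.79, -0.11], [-173.66, 173.66]. Speed limits (degrees/s): [136.94, 136.94, 172.46, 180, 180, 180].

### API

Orientations are given as [roll, pitch, yaw] about the fixed x, y, z axes, in that order (R = Rz(yaw) Ry(pitch) Rx(roll)).
In Python, from plant import get_state, cams, r gives the robot as it stands.
- The arm moves only by the tool apply_moves, never from a script. Its argument "targets" is a list of rows, each an object with "dp": the shift along the world's x, y, z in m, a list of three; "yaw": the turn about the world's z in degrees. In form: [{"dp": [x, y, z], "yaw": yaw}, ...]. A call has 1 to 20 rows; each row is the pose to reach, as a shift and turn from the pose commanded when the call began; what a row does not reach only later rows make up. A row lasts 1/12 s, in which the tool goes at most 41.7 mm and 7.16 degrees, less where a joint would pass 70% of its speed; a pose out of reach is approached as far as the arm can. A call with a gripper value outside its range is refused whole. "grip" is the gripper command: -1 is fully open, 1 is shut, values between are in proportion, set as the call begins (left out, the last holds). The fingers move at their own pace and stop on an object; "squeeze" is the grip in N (left out, the last holds). Time passes only in rows, so rows that repeat a pose let the fingers close. It gives the time, the measured TCP pose, the force, the opening and the grip force at its end, in the units of the state.
- get_state(): the state, without advancing time (a new reading comes with each control period).
- cams.capture(name): name is "side" or "top"; returns a dict with "image" (400x640x3 uint8, red, green, blue), "range_z" (400x640 float32, m along the optical axis (not along the pixel's ray), 0 where there is no reading), "fx", "fy", "cx", "cy" (pixels), "R" (3x3) and "t" (3): a world point X has camera coordinates R X + t. Camera axes: x right, y down, z forward; pixel columns grow to the right and rows downward; lengths in m; the calibration is good to about 2 mm. A picture is of the moment at which its call begins.
- r.close_job(): hands the job in; it is judged then, once.
The state is a dict: "time_s": time; "joints": joint angles; "qd": joint speeds; "joint_torque": joint torques, N m; "tcp_pos": TCP position; "eef_rot": TCP orientation; "contact_force": force on the tool from outside, world axes, zero at the start; "moment": the same for the moment, N m; "gripper_width": finger opening in m; "gripper_force": force on a finger pad.
Only numpy, scipy, OpenCV 4.12 (cv2) and the standard library are available. Lean on these libraries where they do the work, as an engineer would, in place of code of your own. Each camera call takes 0.05 s, during which the arm holds its last target. There are 200 camera calls.

## Working session

There is one attempt and no reset: what is moved stays moved. The work goes in short steps, Python scripts to look and compute and a tool call to move; the robot and the scene stay as the last step left them, time stands still between calls to the robot, and variables do not carry over. Pictures are saved under pics/ and viewed, at most 10 in all, crops included, and the job is handed in when it is done.

Besides the shell and the picture viewer there is one more tool, called after "Call:" as name([rows], argument=value, ...), one row to a line, values as JSON. apply_moves: Moves the arm, as the interface text tells. Its arguments: {"type":"object","properties":{"targets":{"type":"array","items":{"type":"object","properties":{"dp":{"type":"array","items":{"type":"number"}},"yaw":{"type":"number"}}}},"grip":{"type":"number"},"squeeze":{"type":"number"}},"required":["targets"]}

```bash
mkdir -p pics; ls; python3 - <<'E'
from plant import get_state, cams, r
import cv2,numpy as np
s=get_state();print({k:np.round(v,3).tolist() for k,v in s.items()})
for n in("top","side"):
    c=cams.capture(n);cv2.imwrite(f"pics/{n}0.png",c["image"][:,:,::-1]);np.savez(f"{n}0.npz",**c)
    print(n,c["fx"],c["cx"],c["cy"],np.round(c["R"],3).tolist(),c["t"])
E
```

```text
pics
{'time_s': 0.0, 'joints': [-49.499, 20.59, 0.631, -0.022, -70.136, -16.505], 'qd': [0.067, 0.132, -0.02, 0.095, 0.098, -0.01], 'joint_torque': [-0.001, -58.272, 29.306, 6.997, 0.007, -0.0], 'tcp_pos': [0.274, -0.616, 0.248], 'eef_rot': [179.903, -0.007, -156.012], 'contact_force': [-0.673, 0.476, 1.266], 'moment': [0.037, 0.014, -0.022], 'gripper_force': 0.0, 'gripper_width': 0.088}
top 377.93643334606054 320.53713965151934 198.46182715529497 [[-0.005, -1.0, -0.028], [-0.997, 0.007, -0.075], [0.075, 0.027, -0.997]] [0.02137566 0.51241724 1.12517884]
side 494.4711521904654 327.0276553351807 199.3776324415937 [[-0.888, -0.459, 0.016], [-0.362, 0.676, -0.642], [0.284, -0.576, -0.767]] [0.43447016 0.21375657 1.41751601]
```

View pics/top0.png

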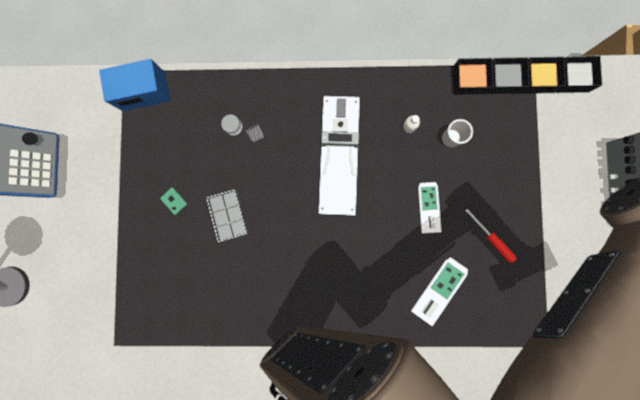

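View pics/side0.png

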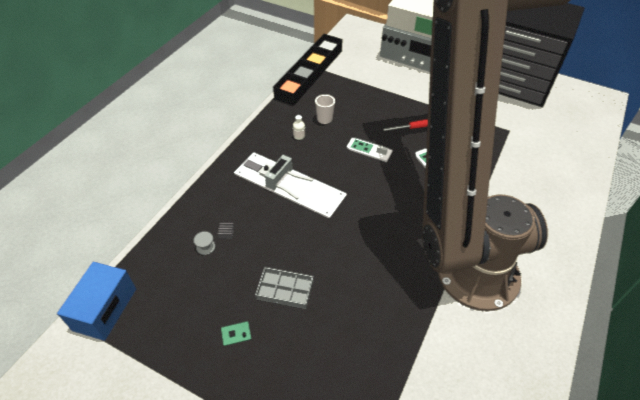

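The top view shows the carrier at about (429,207), nose (green) up and rib at (431,222). The bed spans (338,97)–(338,213) with its head at (340,138), and a larger look-alike is at (440,290). The side view agrees: carrier at (370,149), bed at (290,183). Next I'll measure these.

```bash
cat > h.py <<'E'
import numpy as np,cv2
def ld(n):return dict(np.load(n))
def world(c,u,v,z=None,plane=None):
    u=np.asarray(u,float);v=np.asarray(v,float)
    d=np.stack([(u-c["cx"])/c["fx"],(v-c["cy"])/c["fy"],np.ones_like(u)],-1)
    C=-c["R"].T@c["t"]
    if plane is not None:
        w=d@c["R"];return C+w*((plane-C[2])/w[...,2])[...,None]
    return (d*np.asarray(z)[...,None]-c["t"])@c["R"]
def cloud(c):
    v,u=np.mgrid[:400,:640];return world(c,u,v,z=c["range_z"])
def proj(c,X):
    p=np.asarray(X)@c["R"].T+c["t"];return np.stack([c["fx"]*p[...,0]/p[...,2]+c["cx"],c["fy"]*p[...,1]/p[...,2]+c["cy"]],-1)
def rect(c,box,plane,mask):
    x0,y0,x1,y1=box;m=np.zeros((400,640),np.uint8);m[y0:y1,x0:x1]=mask[y0:y1,x0:x1]
    n,l,s,_=cv2.connectedComponentsWithStats(m);k=1+np.argmax(s[1:,4])
    v,u=np.nonzero(l==k);W=world(c,u,v,plane=plane)
    (cx,cy),(w,h),a=cv2.minAreaRect((W[:,:2]*1000).astype(np.float32))
    return (cx,cy),(w,h),a,cv2.boxPoints(((cx,cy),(w,h),a))
E
python3 - <<'E'
from h import *
np.set_printoptions(suppress=True,precision=1)
for n,bx in(("top",[("car",(412,178,446,238),.008),("big",(405,250,475,330),.008),("bed",(312,90,364,220),.010)]),("side",[("car",(340,132,398,166),.008),("bed",(228,148,352,220),.01)])):
    c=ld(n+"0.npz");P=cloud(c);bright=(c["image"].max(2)>75).astype(np.uint8)
    for nm,b,pl in bx:
        ce,wh,a,bp=rect(c,b,pl,bright);print(n,nm,np.array(ce),np.array(wh),a,bp.ravel())
        Z=P[b[1]:b[3],b[0]:b[2]]*1000;print("  zpct",np.percentile(Z[...,2],[5,25,50,75,95,99]))
        if nm=="car":
            q=Z[(Z[...,2]>20)&(Z[...,2]<45)];print("  rib pts",len(q),q.mean(0) if len(q) else 0)
        if nm=="bed":
            q=Z[(Z[...,2]>55)&(Z[...,2]<80)];print("  head top",len(q),q.mean(0),q.min(0),q.max(0))
c=ld("top0.npz");im=c["image"][:,:,::-1]
a=cv2.resize(im[88:222,305:371],None,fx=4.4,fy=4.4,interpolation=cv2.INTER_CUBIC)
b=cv2.resize(im[174:242,408:450],None,fx=8.67,fy=8.67,interpolation=cv2.INTER_CUBIC)
h=min(a.shape[0],b.shape[0],590);cv2.imwrite("pics/crop1.png",np.hstack([a[:h],b[:h]]));print(a.shape,b.shape)
E
```

```text
top car [ 485.6 -310.3] [158.1  64.9] 1.930869698524475 [ 405.5 -280.5  407.7 -345.4  565.7 -340.   563.5 -275.2]
  zpct [-0.9  1.8  5.2 10.7 15.3 36.7]
  rib pts 67 [ 440.4 -310.5   32.2]
top big [ 236.  -335.9] [ 83.  205.9] 54.41020584106445 [ 128.1 -309.8  295.6 -429.6  343.9 -362.1  176.5 -242.3]
  zpct [-1.2  1.2  3.3 11.2 16.8 44.1]
top bed [649.5 -39.5] [118.8 373.9] 87.4250259399414 [ 460.1  -90.4  833.6 -107.2  838.9   11.5  465.4   28.3]
  zpct [-0.5  3.1 10.6 13.9 67.1 71. ]
  head top 454 [686.7 -41.2  67.8] [668.2 -94.   55.3] [705.7  12.2  75.6]
side car [ 486.8 -310.9] [158.3  73.8] 3.3362581729888916 [ 405.7 -278.6  410.  -352.3  568.  -343.1  563.7 -269.4]
  zpct [-2.4  0.8  3.4  7.5 15.6 34.1]
  rib pts 57 [ 440.5 -310.7   30. ]
side bed [649.1 -59.9] [165.9 375.8] 87.189697265625 [ 457.4 -133.6  832.7 -152.   840.9   13.7  465.6   32.1]
  zpct [-2.   1.1  4.  11.1 42.6 70.6]
  head top 331 [684.8 -36.1  66.6] [665.6 -93.9  55. ] [706.4  17.3  75.9]
(590, 290, 3) (590, 364, 3)
```

View pics/crop1.png

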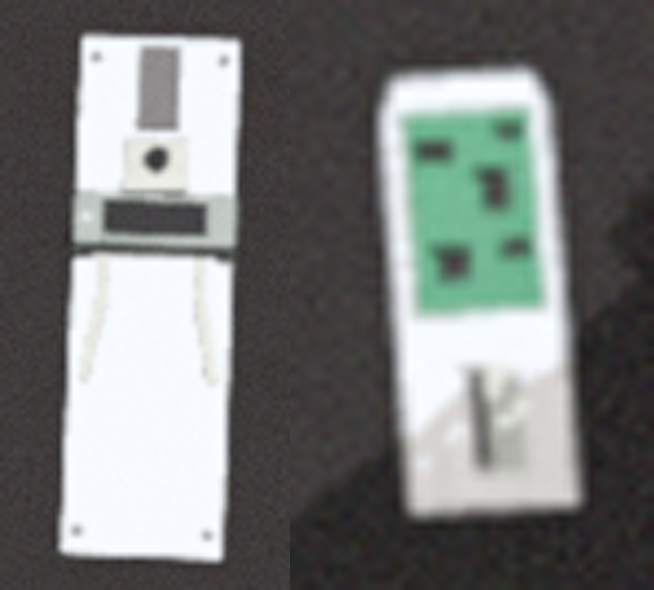

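The crop shows the bed leaning slightly right, with its lane open at the bottom. The carrier leans slightly left, with its rib in the lower part. I'll refine both yaws with edge-line fits.

```bash
cat >> h.py <<'E'
def axis(c,cols,rows,plane,thr=110):
    """mid line of a bright body from subpixel row crossings -> yaw, a point on the mid line, width"""
    g=c["image"].max(2).astype(float);L=[];Rr=[]
    for v in rows:
        s=g[v,cols[0]:cols[1]];i=np.nonzero(s>thr)[0]
        a,b=i[0],i[-1]
        L.append((cols[0]+a-(s[a]-thr)/(s[a]-s[a-1]),v));Rr.append((cols[0]+b+(s[b]-thr)/(s[b]-s[b+1]),v))
    out=[]
    for E in(L,Rr):
        E=np.array(E);W=world(c,E[:,0],E[:,1],plane=plane)[:,:2]
        vx,vy,x,y=cv2.fitLine((W*1000).astype(np.float32),cv2.DIST_HUBER,0,.01,.01).ravel()
        if vx<0:vx,vy=-vx,-vy
        out.append((np.degrees(np.arctan2(vy,vx)),y+(W[:,0].mean()*1000-x)*vy/vx,W[:,0].mean()*1000))
    (a,y1,x1),(b,y2,x2)=out
    return a,b,(x1+x2)/2,(y1+y2)/2,abs(y1-y2)
E
python3 - <<'E'
from h import *
c=ld("top0.npz")
print("car",np.round(axis(c,(412,446),range(188,230),.008,70),2))
print("bed lower",np.round(axis(c,(312,366),range(152,211),.010),2))
print("bed upper",np.round(axis(c,(312,366),range(100,128),.010),2))
E
```

```text
car [   3.2     1.85  480.76 -310.56   66.46]
bed lower [ -2.5   -2.67 566.66 -34.73 116.34]
bed upper [ -2.82  -3.13 777.15 -44.44 116.16]
```

Call:
apply_moves([
  {"dp": [0.03,0.04,-0.02],"yaw": -5},
  {"dp": [0.05,0.075,-0.04],"yaw": -10},
  {"dp": [0.067,0.11,-0.06],"yaw": -15},
  {"dp": [0.083,0.145,-0.08],"yaw": -20},
  {"dp": [0.1,0.18,-0.1],"yaw": -21.5},
  {"dp": [0.117,0.21,-0.12],"yaw": -21.5},
  {"dp": [0.133,0.24,-0.13],"yaw": -21.5},
  {"dp": [0.15,0.27,-0.13],"yaw": -21.5},
  {"dp": [0.16,0.295,-0.13],"yaw": -21.5},
  {"dp": [0.167,0.306,-0.13],"yaw": -21.5},
  {"dp": [0.167,0.306,-0.13],"yaw": -21.5},
  {"dp": [0.167,0.306,-0.13],"yaw": -21.5},
  {"dp": [0.167,0.306,-0.13],"yaw": -21.5},
], grip=-1)

```text
time_s: 1.18
tcp_pos: [0.4412, -0.3111, 0.1185]
eef_rot: [180.0, -0.0, -177.5]
contact_force: [-0.3, -0.2, -0.1]
gripper_width: 0.0876
gripper_force: 0.0
```

Call:
apply_moves([
  {"dp": [0,0,-0.03]},
  {"dp": [0,0,-0.05]},
  {"dp": [0,0,-0.065]},
  {"dp": [0,0,-0.075]},
  {"dp": [0,0,-0.081]},
  {"dp": [0,0,-0.0845]},
  {"dp": [0,0,-0.0845]},
  {"dp": [0,0,-0.0845]},
])

```text
$.targets[0]: bad value
```

Call:
apply_moves([
  {"dp": [0,0,0]},
  {"dp": [0,0,0]},
  {"dp": [0,0,0]},
  {"dp": [0,0,0]},
  {"dp": [0,0,0]},
  {"dp": [0,0,0]},
  {"dp": [0,0,0]},
  {"dp": [0,0,0]},
  {"dp": [0,0,0]},
  {"dp": [0,0,0]},
], grip=1, squeeze=35)

```text
$.targets[0]: bad value
```

Each row needs a yaw.

Call:
apply_moves([
  {"dp": [0,0,-0.03],"yaw": 0},
  {"dp": [0,0,-0.05],"yaw": 0},
  {"dp": [0,0,-0.065],"yaw": 0},
  {"dp": [0,0,-0.075],"yaw": 0},
  {"dp": [0,0,-0.081],"yaw": 0},
  {"dp": [0,0,-0.0845],"yaw": 0},
  {"dp": [0,0,-0.0845],"yaw": 0},
  {"dp": [0,0,-0.0845],"yaw": 0},
])

```text
time_s: 1.85
tcp_pos: [0.4418, -0.3111, 0.0346]
eef_rot: [-180.0, 0.0, -177.5]
contact_force: [0.1, -0.2, 0.2]
gripper_width: 0.0878
gripper_force: 0.0
```

Call:
apply_moves([
  {"dp": [0,0,0],"yaw": 0},
  {"dp": [0,0,0],"yaw": 0},
  {"dp": [0,0,0],"yaw": 0},
  {"dp": [0,0,0],"yaw": 0},
  {"dp": [0,0,0],"yaw": 0},
  {"dp": [0,0,0],"yaw": 0},
  {"dp": [0,0,0],"yaw": 0},
  {"dp": [0,0,0],"yaw": 0},
  {"dp": [0,0,0],"yaw": 0},
  {"dp": [0,0,0],"yaw": 0},
  {"dp": [0,0,0],"yaw": 0},
  {"dp": [0,0,0],"yaw": 0},
], grip=1, squeeze=35)

```text
time_s: 2.85
tcp_pos: [0.4415, -0.3107, 0.034]
eef_rot: [-180.0, -0.0, -177.5]
contact_force: [1.2, -0.9, -0.2]
gripper_width: 0.0133
gripper_force: 0.4
```

Call:
apply_moves([
  {"dp": [0,0,0],"yaw": 0},
  {"dp": [0,0,0],"yaw": 0},
  {"dp": [0,0,0],"yaw": 0},
  {"dp": [0,0,0.004],"yaw": 0},
  {"dp": [0,0,0.012],"yaw": 0},
  {"dp": [0,0,0.025],"yaw": 0},
  {"dp": [0,0,0.04],"yaw": 0},
  {"dp": [0,0,0.055],"yaw": 0},
  {"dp": [0,0,0.06],"yaw": 0},
  {"dp": [0,0,0.06],"yaw": 0},
  {"dp": [0,0,0.06],"yaw": 0},
])

```text
time_s: 3.77
tcp_pos: [0.4414, -0.3105, 0.0941]
eef_rot: [180.0, 0.0, -177.5]
contact_force: [-0.3, 0.2, -2.8]
gripper_width: 0.0118
gripper_force: 35.0
```

Call:
apply_moves([
  {"dp": [0.003,0.01,0],"yaw": 0},
  {"dp": [0.009,0.035,0],"yaw": -1},
  {"dp": [0.014,0.065,0],"yaw": -2},
  {"dp": [0.02,0.095,0],"yaw": -3},
  {"dp": [0.026,0.125,0],"yaw": -4},
  {"dp": [0.031,0.155,0],"yaw": -5},
  {"dp": [0.037,0.185,0],"yaw": -5.2},
  {"dp": [0.043,0.215,0],"yaw": -5.2},
  {"dp": [0.048,0.245,0],"yaw": -5.2},
  {"dp": [0.052,0.267,0],"yaw": -5.2},
  {"dp": [0.054,0.279,0],"yaw": -5.2},
  {"dp": [0.054,0.279,0],"yaw": -5.2},
  {"dp": [0.054,0.279,0],"yaw": -5.2},
  {"dp": [0.054,0.279,0],"yaw": -5.2},
])

```text
time_s: 4.93
tcp_pos: [0.4948, -0.0321, 0.0935]
eef_rot: [-180.0, -0.1, 177.3]
contact_force: [-0.9, -0.3, -1.3]
gripper_width: 0.0121
gripper_force: 35.0
```

```bash
python3 - <<'E'
from plant import cams
from h import *
for n in("top","side"):
    c=cams.capture(n);np.savez(n+"1.npz",**c)
t=ld("top1.npz")["image"][:,:,::-1][90:250,290:390];s=ld("side1.npz")["image"][:,:,::-1][120:260,220:390]
t=cv2.resize(t,None,fx=3.5,fy=3.5);s=cv2.resize(s,None,fx=2.6,fy=2.6)
o=np.zeros((560,t.shape[1]+s.shape[1],3),np.uint8);o[:t.shape[0],:t.shape[1]]=t;o[:s.shape[0],t.shape[1]:]=s;cv2.imwrite("pics/p1.png",o);print(o.shape)
E
```

```text
(560, 792, 3)
```

View pics/p1.png

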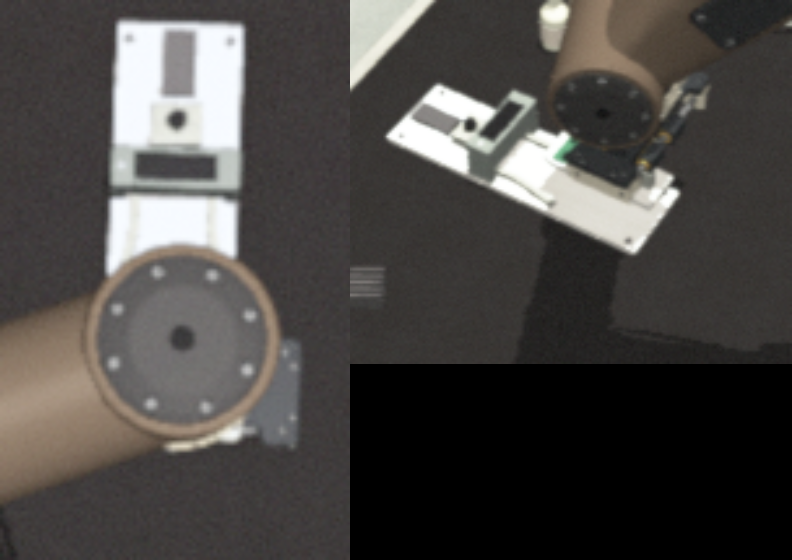

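The carrier hangs over the loading end, mostly hidden by the wrist in the top view. In the side view, its left edge and tail are visible at about (600,190) of the montage. I'll check level and yaw from the side range data.

```bash
cat >> h.py <<'E'
def bedloc(P,o=(.657,-.0392),yaw=-2.65):
    a=np.radians(yaw);d=P[...,:2]-np.array(o)
    return np.stack([d[...,0]*np.cos(a)+d[...,1]*np.sin(a),-d[...,0]*np.sin(a)+d[...,1]*np.cos(a),P[...,2]],-1)*1000
E
python3 - <<'E'
from h import *
np.set_printoptions(suppress=True,precision=1)
c=ld("side1.npz");B=bedloc(cloud(c));b=c["image"].max(2)>60
m=(abs(B[...,1])<45)&(B[...,0]>-260)&(B[...,0]<-20)&(B[...,2]>50)&(B[...,2]<85)
q=B[m]
for x in range(-240,-30,15):
    k=q[(q[:,0]>=x)&(q[:,0]<x+15)]
    if len(k)>3: print(x,len(k),np.median(k[:,2]),np.percentile(k[:,1],[2,50,98]),np.percentile(k[:,2],[5,95]))
print(np.percentile(q[:,0],[1,99]))
E
```

```text
-210 8 68.71563921230081 [-17.6  -3.6  23.2] [64.5 72.2]
-195 84 69.32768790010834 [-27.4   2.   27.5] [62.6 77. ]
-180 45 70.50714666339637 [-26.8  13.6  26.4] [63.9 83.1]
-90 6 65.9264973001738 [23.2 26.4 28. ] [61.4 70.4]
-75 46 70.99110997793255 [-14.   15.   28.5] [65.7 75.5]
-60 50 69.2600301231262 [-18.7   6.3  26.5] [63.8 73.2]
[-195.8  -44.6]
```

Call:
apply_moves([
  {"dp": [0,0,-0.012],"yaw": 0},
  {"dp": [0,0,-0.026],"yaw": 0},
  {"dp": [0,0,-0.036],"yaw": 0},
  {"dp": [0,0,-0.042],"yaw": 0},
  {"dp": [0,0,-0.045],"yaw": 0},
  {"dp": [0,0,-0.047],"yaw": 0},
  {"dp": [0,0,-0.048],"yaw": 0},
  {"dp": [0,0,-0.048],"yaw": 0},
  {"dp": [0,0,-0.048],"yaw": 0},
])

```text
time_s: 5.78
tcp_pos: [0.4958, -0.0316, 0.0465]
eef_rot: [180.0, 0.0, 177.3]
contact_force: [-0.3, 1.4, -2.5]
gripper_width: 0.0117
gripper_force: 35.0
```

Call:
apply_moves([
  {"dp": [0,0,-0.0005],"yaw": 0},
  {"dp": [0,0,-0.001],"yaw": 0},
  {"dp": [0,0,-0.0015],"yaw": 0},
  {"dp": [0,0,-0.0015],"yaw": 0},
  {"dp": [0,0,-0.0015],"yaw": 0},
])

```text
time_s: 6.2
tcp_pos: [0.4955, -0.0316, 0.0446]
eef_rot: [-180.0, 0.0, 177.3]
contact_force: [-1.0, -0.2, -3.1]
gripper_width: 0.0116
gripper_force: 35.0
```

Call:
apply_moves([
  {"dp": [0,0,-0.0005],"yaw": 0},
  {"dp": [0,0,-0.001],"yaw": 0},
  {"dp": [0,0,-0.001],"yaw": 0},
  {"dp": [0,0,-0.001],"yaw": 0},
])

```text
time_s: 6.53
tcp_pos: [0.4956, -0.0316, 0.044]
eef_rot: [180.0, 0.0, 177.3]
contact_force: [-2.6, 0.8, 5.8]
gripper_width: 0.012
gripper_force: 35.0
```

Call:
apply_moves([
  {"dp": [0,0,0.001],"yaw": 0},
  {"dp": [0,0,0.001],"yaw": 0},
  {"dp": [0,0,0.001],"yaw": 0},
  {"dp": [0,0,0.001],"yaw": 0},
  {"dp": [0,0,0.001],"yaw": 0},
  {"dp": [0,0,0.001],"yaw": 0},
], grip=0.3)

```text
time_s: 7.03
tcp_pos: [0.4955, -0.0317, 0.0445]
eef_rot: [-180.0, -0.0, 177.3]
contact_force: [-0.4, -0.1, -0.4]
gripper_width: 0.0304
gripper_force: 0.0
```

```bash
cat > chk.py <<'E'
from plant import cams,get_state
from h import *
import sys
np.set_printoptions(suppress=True,precision=1)
c=cams.capture("side");np.savez(sys.argv[1]+".npz",**c);B=bedloc(cloud(c))
m=(abs(B[...,1])<45)&(B[...,0]>-260)&(B[...,0]<0)&(B[...,2]>14.5)&(B[...,2]<25);q=B[m]
for x in range(-240,0,15):
    k=q[(q[:,0]>=x)&(q[:,0]<x+15)]
    if len(k)>3: print(x,len(k),np.median(k[:,2]),np.percentile(k[:,1],[2,50,98]),np.percentile(k[:,0],[1,99]))
s=get_state();print(s["tcp_pos"],bedloc(np.array(s["tcp_pos"])),s["contact_force"])
s=cv2.resize(c["image"][:,:,::-1][120:260,220:390],None,fx=4,fy=4,interpolation=cv2.INTER_CUBIC);cv2.imwrite(f"pics/{sys.argv[1]}.png",s)
E
python3 chk.py s2
```

```text
-195 71 19.423461534703893 [-42.    2.   29.7] [-194.7 -180.4]
-180 39 18.70426050739226 [-37.9   9.7  40.7] [-179.9 -166.1]
-90 6 17.53524545121347 [22.6 30.  42.8] [-87.1 -75.1]
-75 33 21.48208361888681 [ 1.6 19.1 44.2] [-73.5 -60.5]
-60 47 20.081441055802557 [-6.2 20.5 42. ] [-59.8 -45.4]
-45 23 17.237545242788585 [-12.6  17.7  43. ] [-44.7 -30.1]
-30 31 15.909066455255857 [-23.5  27.4  43. ] [-27.7 -15.5]
-15 43 17.401025103202066 [-38.4   1.7  38.2] [-14.7  -0.2]
[ 0.5 -0.   0. ] [-161.7    0.1   44.5] [ 0.9 -0.7  0.1]
```

View pics/s2.png

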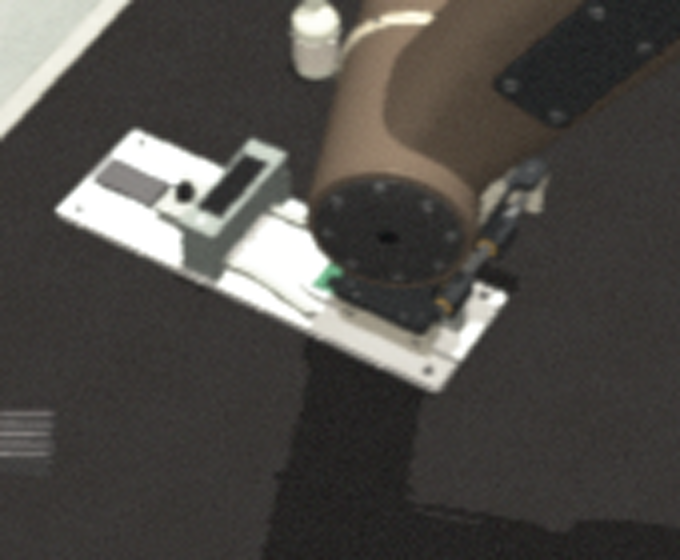

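Call:
apply_moves([
  {"dp": [0,0,0],"yaw": 0},
  {"dp": [0,0,0],"yaw": 0},
  {"dp": [0,0,0],"yaw": 0},
  {"dp": [0,0,0],"yaw": 0},
  {"dp": [0,0,0],"yaw": 0},
  {"dp": [0,0,0],"yaw": 0},
  {"dp": [0,0,0],"yaw": 0},
  {"dp": [0,0,0],"yaw": 0},
], grip=1, squeeze=25)

```text
time_s: 7.75
tcp_pos: [0.4955, -0.0317, 0.0445]
eef_rot: [-180.0, -0.0, 177.3]
contact_force: [0.9, 0.0, 0.4]
gripper_width: 0.0115
gripper_force: 25.0
```

Call:
apply_moves([
  {"dp": [0.003,-0.0001,0],"yaw": 0},
  {"dp": [0.007,-0.0003,0],"yaw": 0},
  {"dp": [0.011,-0.0005,0],"yaw": 0},
  {"dp": [0.015,-0.0007,0],"yaw": 0},
  {"dp": [0.019,-0.0009,0],"yaw": 0},
  {"dp": [0.022,-0.001,0],"yaw": 0},
  {"dp": [0.025,-0.0012,0],"yaw": 0},
  {"dp": [0.025,-0.0012,0],"yaw": 0},
  {"dp": [0.025,-0.0012,0],"yaw": 0},
])

```text
time_s: 8.5
tcp_pos: [0.5213, -0.0328, 0.0446]
eef_rot: [180.0, 0.1, 177.3]
contact_force: [0.4, -0.3, -0.5]
gripper_width: 0.0118
gripper_force: 25.0
```

Call:
apply_moves([
  {"dp": [0.003,-0.0001,0],"yaw": 0},
  {"dp": [0.006,-0.0003,0],"yaw": 0},
  {"dp": [0.009,-0.0004,0],"yaw": 0},
  {"dp": [0.012,-0.0006,0],"yaw": 0},
  {"dp": [0.015,-0.0007,0],"yaw": 0},
  {"dp": [0.018,-0.0008,0],"yaw": 0},
  {"dp": [0.021,-0.001,0],"yaw": 0},
  {"dp": [0.021,-0.001,0],"yaw": 0},
])

```text
time_s: 9.17
tcp_pos: [0.5425, -0.0338, 0.0446]
eef_rot: [180.0, 0.1, 177.3]
contact_force: [-0.4, -0.9, 1.4]
gripper_width: 0.012
gripper_force: 25.0
```

Call:
apply_moves([
  {"dp": [0.003,-0.0001,0],"yaw": 0},
  {"dp": [0.006,-0.0003,0],"yaw": 0},
  {"dp": [0.009,-0.0004,0],"yaw": 0},
  {"dp": [0.012,-0.0006,0],"yaw": 0},
  {"dp": [0.014,-0.0007,0],"yaw": 0},
  {"dp": [0.016,-0.0008,0],"yaw": 0},
  {"dp": [0.016,-0.0008,0],"yaw": 0},
])

```text
time_s: 9.75
tcp_pos: [0.558, -0.0347, 0.0445]
eef_rot: [180.0, 0.0, 177.3]
contact_force: [-1.6, -1.6, 3.6]
gripper_width: 0.0119
gripper_force: 25.0
```

Call:
apply_moves([
  {"dp": [0.002,-0.0001,0.0002],"yaw": 0},
  {"dp": [0.004,-0.0002,0.0003],"yaw": 0},
  {"dp": [0.006,-0.0003,0.0003],"yaw": 0},
  {"dp": [0.008,-0.0004,0.0003],"yaw": 0},
  {"dp": [0.01,-0.0005,0.0003],"yaw": 0},
  {"dp": [0.01,-0.0005,0.0003],"yaw": 0},
])

```text
time_s: 10.25
tcp_pos: [0.568, -0.0351, 0.0447]
eef_rot: [180.0, 0.0, 177.3]
contact_force: [-0.4, -0.5, -2.1]
gripper_width: 0.0114
gripper_force: 25.0
```

Call:
apply_moves([
  {"dp": [0.002,-0.0001,0],"yaw": 0},
  {"dp": [0.004,-0.0002,0],"yaw": 0},
  {"dp": [0.006,-0.0003,0],"yaw": 0},
  {"dp": [0.008,-0.0004,0],"yaw": 0},
  {"dp": [0.01,-0.0005,0],"yaw": 0},
  {"dp": [0.01,-0.0005,0],"yaw": 0},
])

```text
time_s: 10.75
tcp_pos: [0.5763, -0.0363, 0.0446]
eef_rot: [-180.0, -0.2, 177.3]
contact_force: [-3.9, -2.5, 0.3]
gripper_width: 0.0119
gripper_force: 25.0
```

Call:
apply_moves([
  {"dp": [0.002,-0.0003,0],"yaw": 0},
  {"dp": [0.004,-0.0006,0],"yaw": 0},
  {"dp": [0.006,-0.0009,0],"yaw": 0},
  {"dp": [0.008,-0.0012,0],"yaw": 0},
  {"dp": [0.008,-0.0012,0],"yaw": 0},
  {"dp": [0.008,-0.0012,0],"yaw": 0},
])

```text
time_s: 11.25
tcp_pos: [0.5838, -0.0374, 0.0446]
eef_rot: [-180.0, -0.2, 177.3]
contact_force: [-5.9, -1.7, 1.0]
gripper_width: 0.0118
gripper_force: 25.0
```

Call:
apply_moves([
  {"dp": [0.002,-0.0001,0],"yaw": 0},
  {"dp": [0.004,-0.0002,0],"yaw": 0},
  {"dp": [0.006,-0.0003,0],"yaw": 0},
  {"dp": [0.006,-0.0003,0],"yaw": 0},
  {"dp": [0.006,-0.0003,0],"yaw": 0},
])

```text
time_s: 11.67
tcp_pos: [0.5901, -0.0377, 0.0446]
eef_rot: [-180.0, -0.2, 177.3]
contact_force: [-5.2, -1.7, 0.7]
gripper_width: 0.0117
gripper_force: 25.0
```

Call:
apply_moves([
  {"dp": [0.001,0,0],"yaw": 0},
  {"dp": [0.002,-0.0001,0],"yaw": 0},
  {"dp": [0.002,-0.0001,0],"yaw": 0},
  {"dp": [0.002,-0.0001,0],"yaw": 0},
])

```text
time_s: 12.0
tcp_pos: [0.5919, -0.0378, 0.0446]
eef_rot: [-180.0, -0.2, 177.3]
contact_force: [-5.8, -1.8, 2.3]
gripper_width: 0.0124
gripper_force: 25.0
```

Call:
apply_moves([
  {"dp": [0.001,0,0],"yaw": 0},
  {"dp": [0.002,-0.0001,0],"yaw": 0},
  {"dp": [0.002,-0.0001,0],"yaw": 0},
  {"dp": [0.002,-0.0001,0],"yaw": 0},
])

```text
time_s: 12.33
tcp_pos: [0.5939, -0.0379, 0.0446]
eef_rot: [-180.0, -0.2, 177.3]
contact_force: [-5.0, -2.2, 0.7]
gripper_width: 0.012
gripper_force: 25.0
```

Call:
apply_moves([
  {"dp": [0.001,0,0],"yaw": 0},
  {"dp": [0.002,-0.0001,0],"yaw": 0},
  {"dp": [0.002,-0.0001,0],"yaw": 0},
  {"dp": [0.002,-0.0001,0],"yaw": 0},
])

```text
time_s: 12.67
tcp_pos: [0.5953, -0.0381, 0.0446]
eef_rot: [-179.9, -0.2, 177.3]
contact_force: [-7.6, -1.2, 3.9]
gripper_width: 0.0118
gripper_force: 25.0
```

Call:
apply_moves([
  {"dp": [0.001,0,0],"yaw": 0},
  {"dp": [0.002,-0.0001,0],"yaw": 0},
  {"dp": [0.002,-0.0001,0],"yaw": 0},
  {"dp": [0.002,-0.0001,0],"yaw": 0},
])

```text
time_s: 13.0
tcp_pos: [0.5967, -0.0382, 0.0446]
eef_rot: [-179.9, -0.3, 177.3]
contact_force: [-9.5, -0.3, 5.2]
gripper_width: 0.0121
gripper_force: 25.0
```

```bash
python3 - <<'E'
from plant import cams
from h import *
c=cams.capture("top");np.savez("top3.npz",**c);d=cams.capture("side");np.savez("side3.npz",**d)
t=cv2.resize(c["image"][:,:,::-1][90:160,310:370],None,fx=8,fy=8,interpolation=cv2.INTER_CUBIC)
s=cv2.resize(d["image"][:,:,::-1][145:195,235:305],None,fx=4.5,fy=4.5,interpolation=cv2.INTER_CUBIC)
o=np.zeros((560,t.shape[1]+s.shape[1],3),np.uint8);o[:560,:480]=t;o[:s.shape[0],480:]=s;cv2.imwrite("pics/p3.png",o);print(o.shape)
# block: head rear edge ray & where bed points at lane centre project
a=np.radians(-2.65);O=np.array([.657,-.0392])
for lx,z in((50,.066),(50,.026),(62,.026),(72,.026),(82,.026),(92,.026),(102,.026),(108,.026)):
    X=np.append(O+lx/1000*np.array([np.cos(a),np.sin(a)]),z)
    u=proj(c,X);w=proj(d,X);print(lx,z,np.round((u-[310,90])*8),np.round((w-[235,145])*4.5+[480,0]))
E
```

```text
(560, 795, 3)
50 0.066 [241. 330.] [652.  88.]
50 0.026 [239. 356.] [656. 126.]
62 0.026 [240. 325.] [642. 120.]
72 0.026 [241. 299.] [631. 115.]
82 0.026 [242. 274.] [619. 110.]
92 0.026 [243. 248.] [608. 104.]
102 0.026 [244. 222.] [597.  99.]
108 0.026 [245. 207.] [590.  96.]
```

View pics/p3.png

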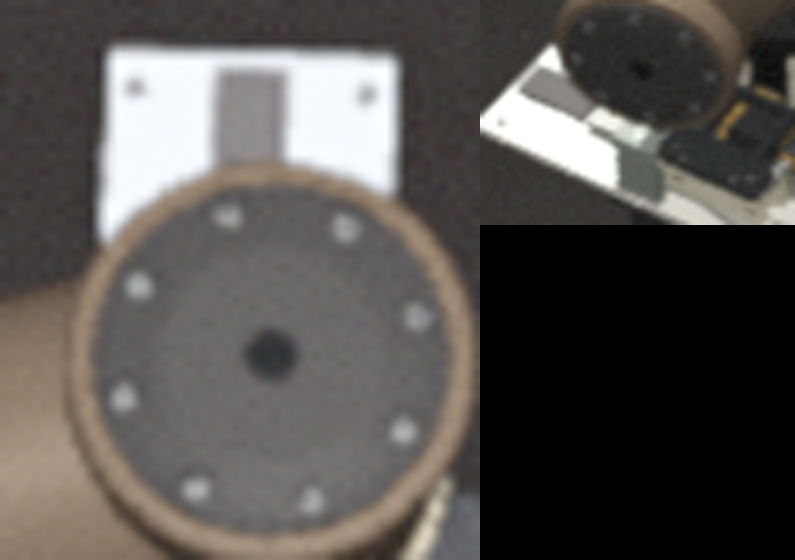

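The wrist hides the stop in both views. In the first picture, though, the stop block ran right up to the head's rear edge, so its face is near bed x = 62. The rising force therefore fits the pin. I'll ease the downward load and creep on.

Call:
apply_moves([
  {"dp": [0,0,0.0005],"yaw": 0},
  {"dp": [0.0005,0,0.0008],"yaw": 0},
  {"dp": [0.001,0,0.0008],"yaw": 0},
  {"dp": [0.001,0,0.0008],"yaw": 0},
  {"dp": [0.001,0,0.0008],"yaw": 0},
])

```text
time_s: 13.52
tcp_pos: [0.598, -0.0382, 0.0449]
eef_rot: [-179.9, -0.3, 177.2]
contact_force: [-6.5, -0.9, -0.4]
gripper_width: 0.0119
gripper_force: 25.0
```

Call:
apply_moves([
  {"dp": [0.0005,0,0.0001],"yaw": 0},
  {"dp": [0.001,0,0.0001],"yaw": 0},
  {"dp": [0.001,0,0.0001],"yaw": 0},
  {"dp": [0.001,0,0.0001],"yaw": 0},
])

```text
time_s: 13.85
tcp_pos: [0.5987, -0.0382, 0.0449]
eef_rot: [-179.9, -0.3, 177.2]
contact_force: [-7.9, -0.7, 0.2]
gripper_width: 0.0117
gripper_force: 25.0
```

Call:
apply_moves([
  {"dp": [0.0005,0,0],"yaw": 0},
  {"dp": [0.001,0,0],"yaw": 0},
  {"dp": [0.001,0,0],"yaw": 0},
  {"dp": [0.001,0,0],"yaw": 0},
])

```text
time_s: 14.18
tcp_pos: [0.5995, -0.0383, 0.0449]
eef_rot: [-179.9, -0.3, 177.2]
contact_force: [-7.8, -1.2, 1.0]
gripper_width: 0.0119
gripper_force: 25.0
```

Call:
apply_moves([
  {"dp": [0.0005,0,0],"yaw": 0},
  {"dp": [0.001,0,0],"yaw": 0},
  {"dp": [0.001,0,0],"yaw": 0},
  {"dp": [0.001,0,0],"yaw": 0},
])

```text
time_s: 14.52
tcp_pos: [0.6004, -0.0383, 0.0449]
eef_rot: [-179.9, -0.3, 177.2]
contact_force: [-8.2, -1.5, 1.5]
gripper_width: 0.0118
gripper_force: 25.0
```

Call:
apply_moves([
  {"dp": [0.0005,0,0],"yaw": 0},
  {"dp": [0.001,0,0],"yaw": 0},
  {"dp": [0.001,0,0],"yaw": 0},
  {"dp": [0.001,0,0],"yaw": 0},
])

```text
time_s: 14.85
tcp_pos: [0.6004, -0.0384, 0.0447]
eef_rot: [-179.9, -0.4, 177.2]
contact_force: [-10.7, 0.5, 2.7]
gripper_width: 0.0119
gripper_force: 25.0
```

Call:
apply_moves([
  {"dp": [0.0004,0,0.0001],"yaw": 0},
  {"dp": [0.0008,0,0.0002],"yaw": 0},
  {"dp": [0.0008,0,0.0002],"yaw": 0},
  {"dp": [0.0008,0,0.0002],"yaw": 0},
])

```text
time_s: 15.18
tcp_pos: [0.6005, -0.0384, 0.0447]
eef_rot: [-179.9, -0.5, 177.2]
contact_force: [-12.6, -0.3, 3.1]
gripper_width: 0.0118
gripper_force: 25.0
```

The TCP has stopped at 0.6005 while the force climbs, about 6 mm after first feeling the pin, so the carrier is home. I'll ease the load without pulling back, then open.

Call:
apply_moves([
  {"dp": [-0.0007,0,0],"yaw": 0},
  {"dp": [-0.0015,0,0],"yaw": 0},
  {"dp": [-0.0022,0,0],"yaw": 0},
  {"dp": [-0.0025,0,0],"yaw": 0},
  {"dp": [-0.0025,0,0],"yaw": 0},
  {"dp": [-0.0025,0,0],"yaw": 0},
])

```text
time_s: 15.68
tcp_pos: [0.6004, -0.0382, 0.045]
eef_rot: [-179.9, -0.3, 177.2]
contact_force: [-4.9, -1.1, -2.4]
gripper_width: 0.0119
gripper_force: 25.0
```

Call:
apply_moves([
  {"dp": [0,0,0],"yaw": 0},
  {"dp": [0,0,0],"yaw": 0},
  {"dp": [0,0,0],"yaw": 0},
  {"dp": [0,0,0],"yaw": 0},
  {"dp": [0,0,0],"yaw": 0},
  {"dp": [0,0,0],"yaw": 0},
], grip=0.3)

```text
time_s: 16.18
tcp_pos: [0.6031, -0.0374, 0.0462]
eef_rot: [180.0, 0.0, 177.3]
contact_force: [-0.1, 0.0, 0.4]
gripper_width: 0.0307
gripper_force: 0.0
```

Call:
apply_moves([
  {"dp": [0,0,0.005],"yaw": 0},
  {"dp": [0,0,0.015],"yaw": 0},
  {"dp": [0,0,0.03],"yaw": 0},
  {"dp": [0,0,0.05],"yaw": 0},
  {"dp": [0,0,0.075],"yaw": 0},
  {"dp": [0,0,0.1],"yaw": 0},
  {"dp": [-0.02,-0.03,0.12],"yaw": 0},
  {"dp": [-0.04,-0.06,0.14],"yaw": 0},
  {"dp": [-0.06,-0.09,0.15],"yaw": 0},
  {"dp": [-0.08,-0.12,0.15],"yaw": 0},
  {"dp": [-0.1,-0.15,0.15],"yaw": 0},
  {"dp": [-0.12,-0.18,0.15],"yaw": 0},
  {"dp": [-0.14,-0.21,0.15],"yaw": 0},
  {"dp": [-0.16,-0.24,0.15],"yaw": 0},
  {"dp": [-0.16,-0.26,0.15],"yaw": 0},
  {"dp": [-0.16,-0.26,0.15],"yaw": 0},
  {"dp": [-0.16,-0.26,0.15],"yaw": 0},
])

```text
time_s: 17.6
tcp_pos: [0.4425, -0.2986, 0.1969]
eef_rot: [-180.0, 0.1, 177.2]
contact_force: [0.2, -0.3, 1.0]
gripper_width: 0.0302
gripper_force: 0.0
```

```bash
python3 - <<'E'
from plant import cams
from h import *
np.set_printoptions(suppress=True,precision=1)
c=cams.capture("top");np.savez("top4.npz",**c);d=cams.capture("side");np.savez("side4.npz",**d)
for k in(c,d):
    B=bedloc(cloud(k));m=(abs(B[...,1])<12)&(B[...,0]>-100)&(B[...,0]<12)&(B[...,2]>32)&(B[...,2]<52);q=B[m];print("rib",len(q),q.mean(0),np.percentile(q[:,0],[3,97]))
t=cv2.resize(c["image"][:,:,::-1][88:222,305:371],None,fx=4.4,fy=4.4,interpolation=cv2.INTER_CUBIC)
s=cv2.resize(d["image"][:,:,::-1][140:225,225:355],None,fx=3.9,fy=3.9,interpolation=cv2.INTER_CUBIC)
o=np.zeros((590,t.shape[1]+s.shape[1],3),np.uint8);o[:t.shape[0],:t.shape[1]]=t[:590];o[:s.shape[0],t.shape[1]:]=s;cv2.imwrite("pics/p4.png",o);print(o.shape)
E
```

```text
rib 50 [-59.1  -0.2  43.9] [-76.7 -43.7]
rib 60 [-60.5   0.2  40.9] [-76.9 -42.3]
(590, 797, 3)
```

View pics/p4.png

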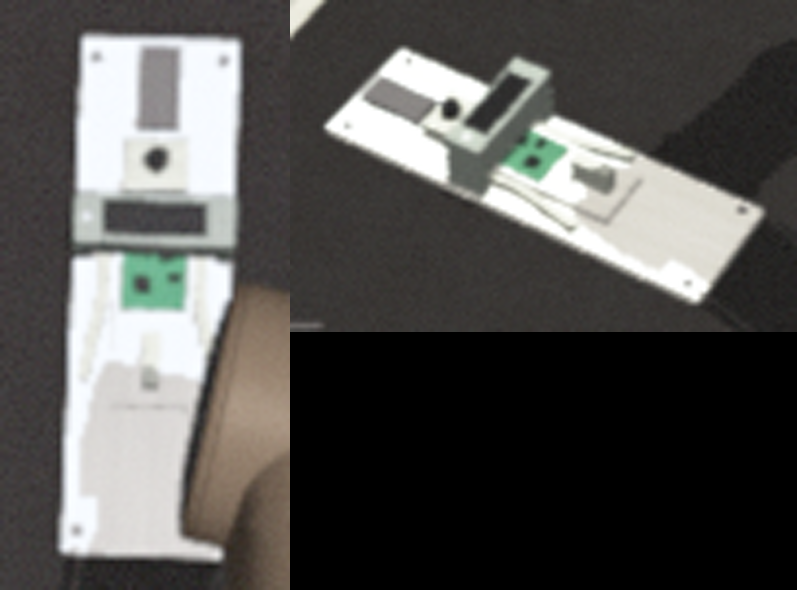

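The carrier is in the lane under the head, with its rib at (150,365) and the stop block behind the head at (155,165). The bystanders in view look undisturbed. I'll compare the rib offset before and after with one consistent filter, in case it sprang back on release.

```bash
python3 - <<'E'
from h import *
np.set_printoptions(suppress=True,precision=1)
def rib(n,z0,ctr):
    c=ld(n+".npz");P=cloud(c)*1000;d=np.hypot(P[...,0]-ctr[0],P[...,1]-ctr[1])
    m=(d<35)&(P[...,2]>z0+22)&(P[...,2]<z0+42);q=P[m];return len(q),q.mean(0),np.percentile(q[:,0],[5,95])
for n,tc in(("top","441.5"),("side","441.5")):
    print(n,"start",rib(n+"0",0,(441,-311)),"final",rib(n+"4",10,(598,-37)))
# tail edge of the carrier along lane centre (gradient), top view
c=ld("top4.npz");g=c["image"].astype(float).sum(2)
for u in(334,336,338,342,344):
    col=g[174:188,u];print(u,col.astype(int))
E
```

```text
top start (65, array([ 440.3, -310.7,   32.5]), array([424.8, 456.6])) final (50, array([598. , -36.6,  43.9]), array([581.6, 613.3]))
side start (53, array([ 437.7, -311.2,   30.7]), array([422.3, 454.6])) final (60, array([596.6, -36.2,  40.9]), array([580.3, 614.7]))
334 [645 640 637 644 640 622 580 633 654 648 653 652 653 654]
336 [628 627 631 644 650 636 604 639 648 650 648 648 647 652]
338 [505 453 528 626 651 636 610 636 645 646 646 649 652 647]
342 [631 634 636 638 639 631 597 636 650 650 651 654 654 649]
344 [640 643 645 642 649 631 606 640 652 653 654 649 650 649]
```

```bash
python3 -c "
from plant import r
print(r.close_job())"
```

```text
the job is handed in; nothing more can be done
None
```

The carrier is laid in the lane, pushed under the head and home against the end stop: I felt the pin spring compress over about 6 mm, then solid contact at about 7 N on the stop. It was released with no measurable spring-back and handed in at about 18 s; the cameras could not see the pin itself.

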